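Fit the beater into the mixer drive and hold it home

ROBOT

A 6-joint arm with a two-finger parallel gripper is mounted at the origin on a cart in front of the work surface, level with it; the furniture and walls round the work are solid. World frame = base frame: x ahead of the robot, y to its left, z up, the work surface at z = 0. Lengths are in m, angles in rad, forces in N, time in s.
With the tool pointing down it reaches from about 0.2 to 0.875 m from the base axis. Payload 3.4 kg.
Tool frame: the origin (TCP) lies between the finger pads; the fingertips stand 25 mm ahead of it and the grasp point (between the pads) lies 6 mm ahead of it (r.nose_length is the z of the fingertips in the tool frame, in m); z points along the fingers, y is the line along which they close (so a half turn about z gives the same grasp; the last joint's range is limited). The gripper opens to 94 mm and grips with 3 to 60 N. Pads are 16 mm wide; open, the fingers measure 119 mm over their backs; the gripper's body (75 mm by 177 mm) begins 78 mm behind the grasp point.
Start: joints at [1.201, 0.276, 1.505, -0, 1.361, -0.121], TCP at [0.142, 0.557, 0.23] pointing down, gripper open.
Joint ranges: [-2.89, 2.89], [-0.75, 2.08], [0.22, 2.7], [-1.18, 4.32], [0.11, 2.71], [-2.7, 2.7]. Speed limits (rad/s): [2.57, 2.57, 3.14, 3.14, 3.14, 3.14].

INTERFACE

Orientations are given as a unit quaternion [w, x, y, z].
In Python, from plant import r, gripper_to, inverse_kinematics, vision, models, telemetry gives the robot as it stands. Calls block until the motion is done:
- r.move_to(position, orientation): joint-space move of the TCP to a pose.
- r.move_l(position, rot=None, vel=0.15, guard=None): straight line of the TCP; rot=None keeps the orientation; vel is the mean speed in m/s. With guard (N) it stops when the force on the tool has changed by that much, and returns True; else False.
- r.movej(angles): joint-space move.
- gripper_to(opening, f_grip=None): finger opening in m; f_grip is the grip in N (None keeps the last); returns when the fingers have stopped.
- r.hold(seconds).
- inverse_kinematics(position, orientation): joint angles nearest the present ones, or None.
- vision.snapshot(name): name is "scene" or "top" or "wrist"; returns the picture (480x640x3 uint8, red, green, blue); there is no depth.
- vision.get_calibration(name): a dict with "fx", "fy", "cx", "cy" (pixels), "D" ([k1, k2, p1, p2, k3] as OpenCV has them; the pictures are not rectified), "position" and "orientation" of the camera in the world. Camera axes: x right, y down, z forward; pixel columns grow to the right and rows downward; lengths in m; the calibration is good to about 2 mm. A picture is of the moment at which its call begins: read the wrist's pose just before it. get_calibration takes no time and is no camera call; for the wrist camera it gives the pose at the moment of the call.
A pose or a line that the arm cannot do raises r.PlanningError and nothing moves.
- r.sign_off(): hands the job in; it is judged then, once.
Trained networks look in the newest picture that a camera, given by its name, has taken for a name from the list of things; names that differ only in an ending like _2 or _b are one class to them, and where a whole thing is asked for, a point or a joint stands for the part that bears it (a point fixed in the world has none). Each returns a list of dicts, best first, with "score" (0 to 1); they miss things now and then, are a little off and sometimes report something else, mostly with a low value. They report only what shows in the picture. A call takes as long as a camera call.
- models.boxes_of(thing, camera): "at" ([x, y, z] in m, in world coordinates, good to about 4 mm: the middle of the surface that is visible of it).
- models.regions_of(thing, camera): "pixels" (480x640 bool, what is visible of it).
- models.mark_of(thing, camera): "at" ([x, y, z] in m, in world coordinates, good to about 4 mm: a listed point, or the origin of a listed thing).
Readings, each from a call of its own:
- telemetry.current_t(): time.
- telemetry.current_joints(): joint angles.
- telemetry.current_dq(): joint speeds.
- telemetry.current_joint_efforts(): joint torques, N m.
- telemetry.current_ee_pos(): TCP position.
- telemetry.current_tool_rot(): TCP orientation.
- telemetry.current_wrist_force(): force on the tool from outside, world axes, zero at the start.
- telemetry.current_torque(): the same for the moment, N m.
- telemetry.current_opening(): finger opening in m.
- telemetry.current_finger_force(): force on a finger pad.
Only numpy, scipy, OpenCV 4.12 (cv2) and the standard library are available. Lean on these libraries where they do the work, as an engineer would, in place of code of your own. Each camera call takes 0.05 s, during which the arm holds its last target. There are 200 camera calls.

TASK

Slide the flat beater out of its slotted rack and fit it, stem down, into the drive socket of the mixer: turn it until its splines mesh and push it fully home against the sprung ejector, shoulder down on the rim. Finish while still gripping the beater upright and pressing it home - do not let go - and leave the other things on the worktop where they are.

Things in the scene. Friction and masses are not known exactly. Their poses are not given: they have to be found in the camera images.
- beater: Bare metal flat beater, 0.14 kg, standing stem-down in the rack. Origin: tip of the stem; z up its axis. Heights over the tip, mm: core dia 8, 0-30, pointed; 4 splines in a cross (bars 22 long, 5 thick along x and along y) 7-26, smaller nose (18x3) from 4; shoulder disc dia 30, 30-35; neck dia 10, 35-46; collar disc dia 36, 46-50; flat paddle to 131. Any quarter turn fits the socket.
- beater_grip (a point): Where to grip the beater: middle of the paddle's spine, on the axis, 105 mm above the stem tip, 26 mm below the paddle's top. Axes as the beater. The paddle is an open frame in the xz plane, 60 mm wide along x, 10 mm thick along y; its flat solid spine is 18 mm wide (x), 12 mm thick (y). Grip across the thickness (fingers close along y).
- rack: Fixed beater rack: wooden foot 12 mm high (x -10 to +120 mm), column, and level steel fork plate, 5 mm thick, its top 75 mm up and the rack's highest part. Origin: on the worktop under the closed end of the slot, where the beater's axis starts. Slot 14 mm wide, open to the rack's -x (roughly towards the robot). The beater may be turned about its axis in it.
- rack_mouth (a point): Open end of the rack's slot, 53 mm along the rack's -x from its origin, at plate top. The beater's neck is in the slot, collar on the plate and shoulder under it, with 6 mm of play up and down: it cannot be lifted out, only slid level along the rack's -x until its axis is 75 mm or more from the rack's origin.
- mixer: Fixed mixer drive unit: white plastic block 130x105 mm, 59 mm high, with a grey knob on its front (-x) face. Origin: on the worktop under the axis of the drive socket, which stands up in the middle of the top.
- socket (a point): Centre of the drive socket's mouth, 90 mm above the worktop, z up; turns with the spindle. Steel spindle 41 mm across with a cross-shaped well: two slots 8 mm wide, 25 mm long, along this point's x and y. It takes 30 mm of stem, until the beater's shoulder rests on the rim (tip 30 mm below the mouth). The splines enter only within about 0.1 rad of the slots.
- drive (a joint): Angle of the drive spindle about the vertical to the unit, rad, -0.8 to 0.8; stiff (0.2 N m), it stays where it is.
- ejector (a joint): Sprung ejector pin at the bottom of the well: 0 = up (its top 20 mm below the mouth), 0.010 m = down, beater home. It pushes the stem up with 5 N at first touch, 10 N when down, so a beater that is let go rises again.
- ramekin: Bystander, loose: small white glazed ramekin, 67 mm across, 40 mm high. Origin: centre of the underside. Not to be disturbed.
- lemon_1: Bystander, loose: lemon, 78x55x56 mm. Origin: centre of the underside. Not to be disturbed.
- garlic_1: Bystander, loose: garlic bulb, 60 mm across. Origin: centre of the underside. Not to be disturbed.
- matchbox: Bystander, loose: small matchbox, 37x56x17 mm. Origin: centre of the underside. Not to be disturbed.
- teaspoon_1: Bystander, loose: metal teaspoon lying flat, 130x26x11 mm. Origin: centre of the underside. Not to be disturbed.
- kitchen_timer: Bystander, loose: cream kitchen timer, 76x62x62 mm. Origin: centre of the underside. Not to be disturbed.
- dough_scraper: Bystander, loose: dough scraper with wooden grip, lying flat, 81x124x16 mm. Origin: centre of the underside. Not to be disturbed.

How it is judged:
By the outcome, as a careful person would: the job done as asked, in the order asked, and still so for the second after the job is handed in, while the arm keeps its last pose, push and grip.
It also fails if it takes over 42 s, if anything falls off the work surface, if the arm or the gripper's body presses on something with over 40 N, if the wrist force passes 120 N, or if a joint passes its speed limit or range.

## Working session

There is one attempt and no reset: what is moved stays moved. The work goes in short steps, each a Python script; the robot and the scene stay as the last script left them, time stands still between calls to the robot, and variables do not carry over. Pictures are saved under pics/ and viewed, at most 10 in all, crops included, and the job is handed in when it is done.

```bash
ls; mkdir -p pics
python3 - <<'E'
from plant import r, vision, models, telemetry
import cv2, numpy as np
for c in ["scene","top"]:
    im=vision.snapshot(c); cv2.imwrite(f"pics/{c}0.png",im[...,::-1])
    k=vision.get_calibration(c); print(c,{a:np.round(v,4).tolist() for a,v in k.items()})
    for t in ["beater","beater_grip","rack","rack_mouth","mixer","socket","ramekin","lemon_1","garlic_1","matchbox","teaspoon_1","kitchen_timer","dough_scraper"]:
        print(t,[(round(d["score"],2),np.round(d["at"],3).tolist()) for d in models.mark_of(t,c)[:2]])
print(telemetry.current_t(), r.nose_length, telemetry.current_tool_rot())
E
```

```text
pics
scene {'fx': 550.5033, 'fy': 550.5033, 'cx': 318.9678, 'cy': 238.4999, 'D': [-0.1395, 0.0, 0.0, 0.0, 0.0], 'position': [0.0592, 0.9298, 1.3156], 'orientation': [0.0803, -0.2433, 0.9062, -0.3363]}
beater [(0.59, [0.532, 0.247, 0.031])]
beater_grip [(0.85, [0.526, 0.245, 0.133])]
rack [(0.62, [0.646, -0.371, -0.0]), (0.6, [0.529, 0.244, -0.001])]
rack_mouth [(0.68, [0.478, 0.245, 0.073]), (0.65, [0.402, -0.028, 0.001])]
mixer [(0.85, [0.482, -0.214, 0.002])]
socket []
ramekin [(0.58, [0.708, -0.12, 0.003]), (0.48, [0.53, 0.244, 0.028])]
lemon_1 [(0.62, [0.7, 0.066, 0.005])]
garlic_1 [(0.59, [0.706, -0.119, 0.005])]
matchbox [(0.82, [0.403, -0.027, 0.0])]
teaspoon_1 [(0.62, [0.593, 0.41, 0.001])]
kitchen_timer [(0.65, [0.647, -0.374, -0.001])]
dough_scraper [(0.71, [0.365, 0.307, -0.002])]
top {'fx': 528.2796, 'fy': 528.2796, 'cx': 316.6691, 'cy': 241.3727, 'D': [0.0328, 0.0, 0.0, 0.0, 0.0], 'position': [0.3874, 0.0222, 1.308], 'orientation': [-0.0481, 0.7143, -0.6966, 0.0465]}
beater [(0.79, [0.53, 0.245, 0.027]), (0.73, [0.404, -0.032, 0.002])]
beater_grip [(0.86, [0.528, 0.247, 0.139])]
rack [(0.66, [0.529, 0.242, -0.001])]
rack_mouth [(0.62, [0.473, 0.244, 0.077])]
mixer [(0.67, [0.481, -0.213, 0.001]), (0.52, [0.367, 0.308, -0.005])]
socket [(0.7, [0.483, -0.211, 0.089])]
ramekin [(0.93, [0.588, 0.016, -0.0])]
lemon_1 []
garlic_1 [(0.9, [0.701, -0.118, -0.004]), (0.42, [0.586, 0.016, 0.0])]
matchbox [(0.75, [0.404, -0.032, 0.001]), (0.72, [0.366, 0.31, -0.004])]
teaspoon_1 [(0.77, [0.596, 0.41, -0.001])]
kitchen_timer [(0.77, [0.649, -0.375, 0.0])]
dough_scraper [(0.88, [0.365, 0.311, -0.004])]
1.4 0.025 [7.16531738e-06 1.24081645e-01 9.92272011e-01 3.62863717e-05]
```

View pictures.

View pics/scene0.png

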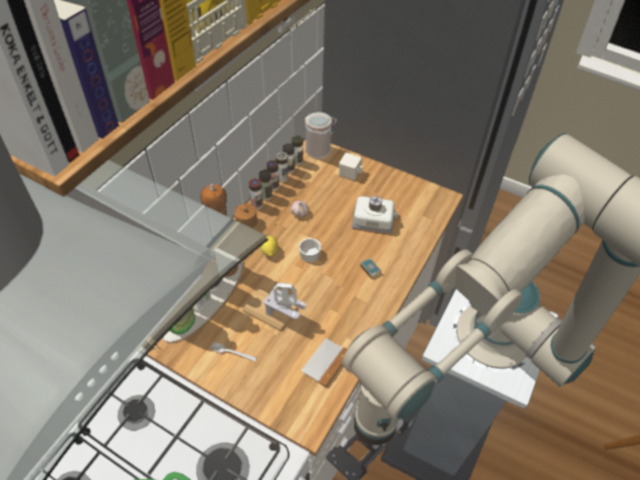

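View pics/top0.png

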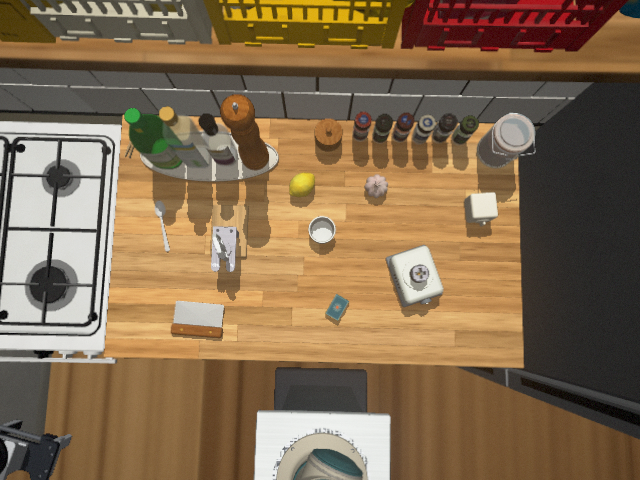

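```bash
cat > h.py <<'E'
from plant import r, gripper_to, inverse_kinematics, vision, models, telemetry
import cv2, numpy as np
from scipy.spatial.transform import Rotation as R
def down(yaw):  # tool z down; tool y (closing line) along world angle yaw
    y=np.array([np.cos(yaw),np.sin(yaw),0]); z=np.array([0,0,-1.]); x=np.cross(y,z)
    q=R.from_matrix(np.c_[x,y,z]).as_quat(); return q[[3,0,1,2]]
def cam(c):
    k=vision.get_calibration(c); w,x,y,z=k["orientation"]
    return np.array([[k["fx"],0,k["cx"]],[0,k["fy"],k["cy"]],[0,0,1]]),np.array(k["D"]),R.from_quat([x,y,z,w]).as_matrix(),np.array(k["position"])
def proj(P,C):
    K,D,M,p=C; v=M.T
    return cv2.projectPoints(np.atleast_2d(np.array(P,float)),cv2.Rodrigues(v)[0],-v@p,K,D)[0][:,0]
def unproj(uv,z,C):
    K,D,M,p=C; n=cv2.undistortPoints(np.array(uv,float).reshape(-1,1,2),K,D)[:,0]
    d=np.c_[n,np.ones(len(n))]@M.T; return p+d*((z-p[2])/d[:,2])[:,None]
def shot(c,f):
    C=cam(c); im=vision.snapshot(c); cv2.imwrite(f"pics/{f}.png",im[...,::-1]); return im,C
def marks(ts,c):
    for t in ts: print(t,[(round(d["score"],2),np.round(d["at"],4).tolist()) for d in models.mark_of(t,c)[:2]])
E
python3 - <<'E'
from h import *
K,D,M,p=cam("wrist"); t=telemetry.current_ee_pos(); w,x,y,z=telemetry.current_tool_rot()
T=R.from_quat([x,y,z,w]).as_matrix(); print("cam in tool",T.T@(p-t),"\n",T.T@M,K)
q=telemetry.current_joints()
r.move_to([0.43,-0.21,0.32],down(np.pi/2)); print(telemetry.current_joints())
im,C=shot("wrist","w_mix"); print(C[3],telemetry.current_t()); marks(["mixer","socket"],"wrist")
print(proj([0.482,-0.212,0.09],C))
E
```

```text
cam in tool [ 7.45083063e-02 -5.47703595e-05 -1.54080905e-01] 
 [[-6.86196108e-04 -9.66110322e-01 -2.58128600e-01]
 [ 9.99999763e-01 -6.47585579e-04 -2.34599470e-04]
 [ 5.94886105e-05 -2.58128699e-01  9.66110538e-01]] [[410.00738897   0.         321.19717712]
 [  0.         410.00738897 240.81594951]
 [  0.           0.           1.        ]]
[-5.98796285e-01  8.82076643e-02  1.52647781e+00  3.05362356e-04
  1.52710258e+00 -2.17057242e+00]
[ 0.35570401 -0.20974114  0.47400791] 4.35
mixer [(0.81, [0.4842, -0.2157, -0.001])]
socket [(0.8, [0.4852, -0.2135, 0.0887])]
[[318.75718703 264.05677366]]
```

Run:
```python
import cv2
im=cv2.imread("pics/w_mix.png"); cv2.imwrite("pics/c1.png",cv2.resize(im[170:350,210:450],None,fx=3.3,fy=3.3,interpolation=cv2.INTER_CUBIC))
from h import *
r.move_to([0.46,0.245,0.32],down(np.pi/2))
im,C=shot("wrist","w_beat"); print(C[3],telemetry.current_t(),telemetry.current_joints()[5]); marks(["beater_grip","beater","rack","rack_mouth"],"wrist")
print(proj([[0.529,0.245,0.16],[0.529,0.245,0.075],[0.476,0.245,0.075]],C))
cv2.imwrite("pics/c2.png",cv2.resize(im[100:360,190:450],None,fx=2.3,fy=2.3,interpolation=cv2.INTER_CUBIC)[...,::-1])
```

```text
[0.38580367 0.24416582 0.47405553] 6.1667 -1.2151165921537308
beater_grip [(0.8, [0.5274, 0.2409, 0.1331]), (0.28, [0.3647, 0.3073, -0.0003])]
beater [(0.29, [0.5867, 0.0182, 0.0042])]
rack [(0.88, [0.5335, 0.2436, 0.0014]), (0.5, [0.4011, -0.0273, -0.0029])]
rack_mouth [(0.57, [0.4759, 0.2463, 0.0782])]
[[322.74307658 309.54365149]
 [322.49712458 274.99402215]
 [322.44712466 224.81183398]]
```

View pics/c1.png

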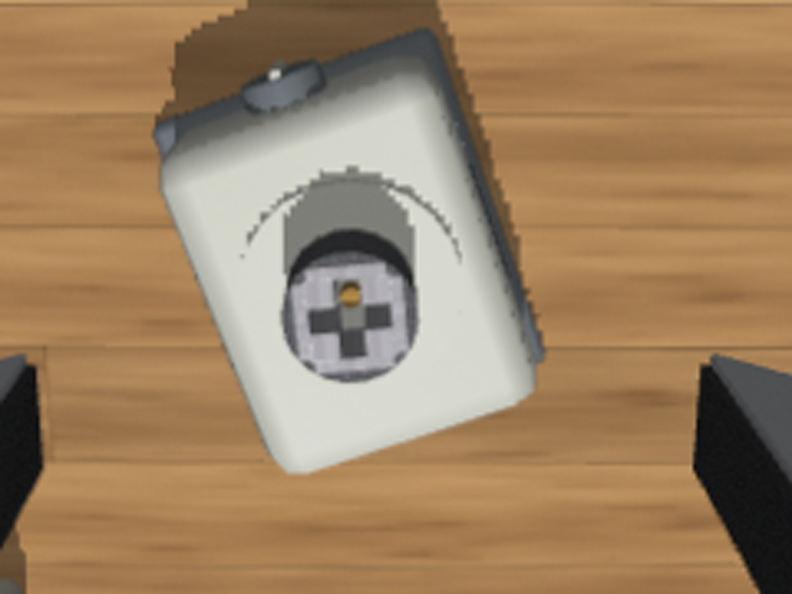

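View pics/c2.png

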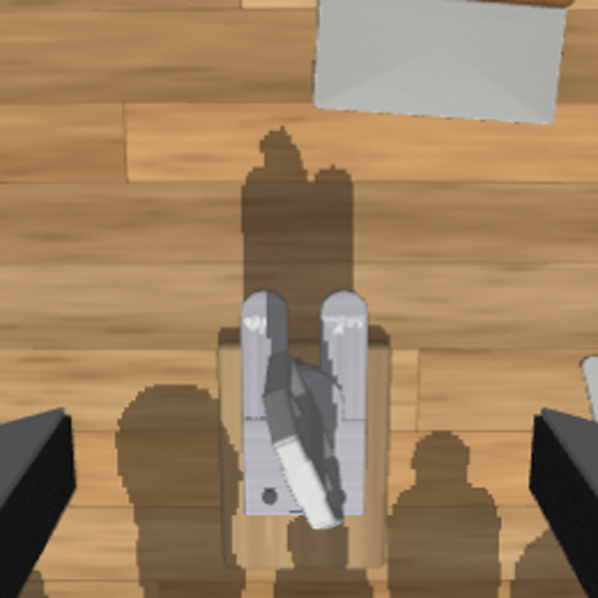

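Run:
```python
from h import *
r.move_l([0.604,0.243,0.32]); im,C=shot("wrist","w_nad"); print(C[3],telemetry.current_t())
print(proj([[0.529,0.243,0.16],[0.529,0.243,0.075],[0.476,0.243,0.075]],C)); marks(["beater_grip","beater","rack"],"wrist")
u,v=proj([0.529,0.243,0.134],C)[0].astype(int)
v0,u0=max(v-75,0),max(u-100,0); print(u0,v0)
cv2.imwrite("pics/c3.png",cv2.resize(im[v0:v0+150,u0:u0+200],None,fx=4,fy=4,interpolation=cv2.INTER_CUBIC)[...,::-1])
# socket slots: darkness fit on the rim plane, from w_mix view
im=cv2.cvtColor(cv2.imread("pics/w_mix.png"),cv2.COLOR_BGR2GRAY)
```

```text
[0.52894774 0.2428588  0.47423174] 7.525
[[321.38654846 132.25434946]
 [321.34620309 132.2391099 ]
 [321.32432618  73.68653783]]
beater_grip [(0.81, [0.5288, 0.2424, 0.1349])]
beater [(0.74, [0.5264, 0.2444, 0.031])]
rack []
221 57
```

View pics/c3.png

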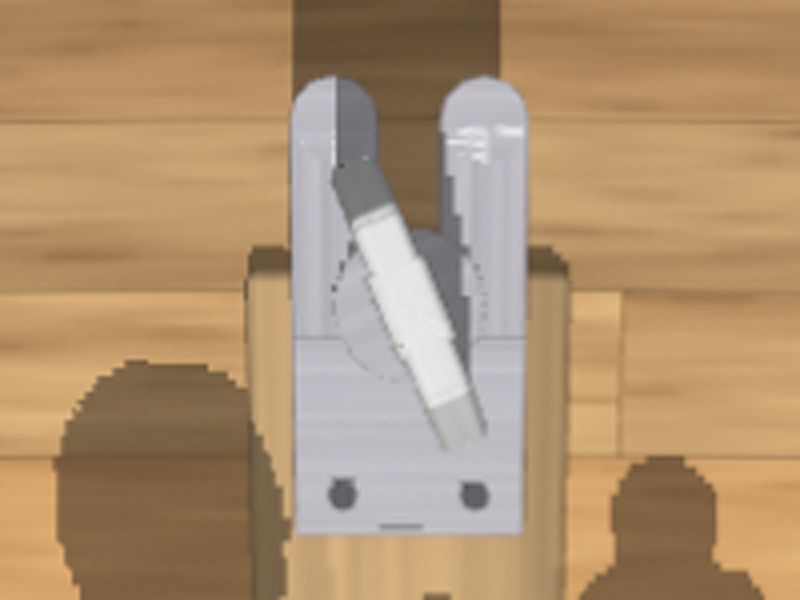

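```bash
cat > sock.py <<'E'
from h import *
from scipy.ndimage import gaussian_filter
def rectify(g,C,c,z,half=.03,n=241):
    a=np.linspace(-half,half,n); X,Y=np.meshgrid(a,a,indexing="ij")
    uv=proj(np.c_[c[0]+X.ravel(),c[1]+Y.ravel(),np.full(X.size,z)],C).astype(np.float32).reshape(n,n,2)
    return X,Y,cv2.remap(g,uv[...,0],uv[...,1],cv2.INTER_LINEAR).astype(float)
def fit(g,C,c,z=.09):
    X,Y,I=rectify(g,C,c,z); best=[]
    for th in np.arange(-.78,.79,.03): best.append(search(X,Y,I,0,0,th,.006,.001))
    b=max(best)
    for st in (.0005,.0003):
        b=max(search(X,Y,I,b[1],b[2],b[3]+d,3*st,st) for d in np.arange(-.03,.031,.01))
    return b,(c[0]+b[1],c[1]+b[2]),I
def search(X,Y,I,x0,y0,th,w,st):
    out=[]
    for dx in np.arange(x0-w,x0+w+st/2,st):
        for dy in np.arange(y0-w,y0+w+st/2,st):
            u=np.abs((X-dx)*np.cos(th)+(Y-dy)*np.sin(th)); v=np.abs(-(X-dx)*np.sin(th)+(Y-dy)*np.cos(th))
            m=((u<.0125)&(v<.004))|((v<.0125)&(u<.004)); o=((u<.0155)&(v<.007)|(v<.0155)&(u<.007))&~m
            out.append((I[o].mean()-I[m].mean(),dx,dy,th))
    return max(out)
E
python3 - <<'E'
from sock import *
w,x,y,z=down(np.pi/2); T=R.from_quat([x,y,z,w]).as_matrix()
Mc=np.array([[-6.86e-4,-.96611032,-.2581286],[1,-6.476e-4,-2.346e-4],[5.95e-5,-.2581287,.96611]])
K,D,_,_=cam("wrist"); C=(K,D,T@Mc,np.array([0.35570401,-0.20974114,0.47400791]))
print(proj([0.482,-0.212,0.09],C))
g=cv2.imread("pics/w_mix.png",0); b,p,I=fit(g,C,(.484,-.213)); print(b,p)
a=np.array([[308,322],[391,316],[347,285],[354,357]])/3.3+[210,170]; print(unproj(a,.09,C))
r.move_l([0.530,0.245,0.30]);print("joint",telemetry.current_joints()[5])
gripper_to(0.05,40); r.move_to([0.530,0.245,0.25],down(.38+np.pi/2)); r.move_l([0.530,0.245,0.1405],vel=.1,guard=8)
print(gripper_to(0.0,40),telemetry.current_opening(),telemetry.current_finger_force(),telemetry.current_ee_pos(),telemetry.current_wrist_force(),telemetry.current_torque(),telemetry.current_t())
shot("scene","s1")
E
```

```text
[[319.01438428 264.06685794]]
(np.float64(73.88062360354826), np.float64(0.00019999999999999998), np.float64(-0.0025000000000000005), np.float64(0.09000000000000075)) (np.float64(0.48419999999999996), np.float64(-0.2155))
[[ 0.48563663 -0.22748829  0.09      ]
 [ 0.48375967 -0.20266756  0.09      ]
 [ 0.47406393 -0.21576699  0.09      ]
 [ 0.49676175 -0.21376323  0.09      ]]
joint -1.257038267335297
False 0.011229436081740594 39.98592674732208 [0.53004034 0.24497918 0.14053721] [-0.26828192 -0.21657376  0.35308372] [ 0.03880692 -0.01011575 -0.05258938] 11.525
```

Run:
```python
from h import *
gripper_to(0.0,55)
f=lambda s:print(s,np.round(telemetry.current_ee_pos(),4),np.round(telemetry.current_wrist_force(),2),np.round(telemetry.current_torque(),2),round(telemetry.current_opening(),4),telemetry.current_t())
g=r.move_l([0.530,0.245,0.1435],vel=.03,guard=8); f(("lift",g))
g=r.move_l([0.435,0.245,0.1435],vel=.06,guard=12); f(("slide",g))
if not g:
    g=r.move_l([0.435,0.245,0.26],vel=.15,guard=12); f(("up",g))
    shot("wrist","w_hold"); shot("scene","s2")
```

```text
('lift', False) [0.5299 0.245  0.1434] [ 0.21 -0.87 -2.17] [0.07 0.01 0.  ] 0.0117 12.0417
('slide', False) [0.4354 0.245  0.1435] [ 0.15  0.27 -1.78] [ 0.02 -0.    0.03] 0.0119 13.775
('up', False) [0.4344 0.2447 0.2591] [ 0.52  0.85 -2.09] [0.02 0.06 0.04] 0.0117 14.7
```

View pics/w_hold.png

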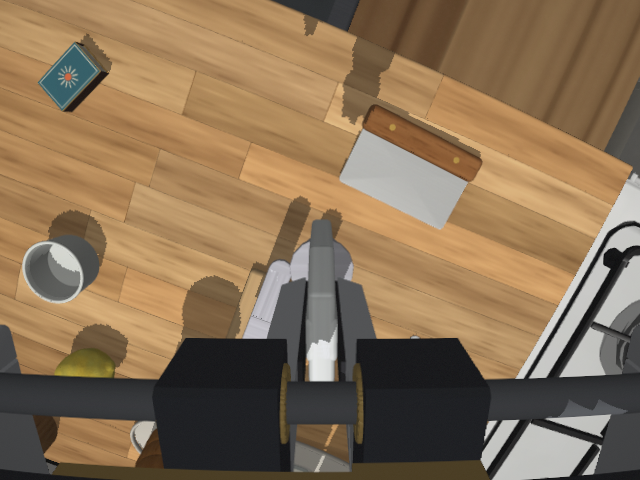

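Run:
```python
from sock import *
r.move_to([0.555,-0.215,0.28],down(.09+np.pi/2))
im,C=shot("wrist","w_soc2"); print(C[3],telemetry.current_t(),telemetry.current_joints()[5])
g=cv2.cvtColor(im,cv2.COLOR_RGB2GRAY); b,p,I=fit(g,C,(.4845,-.215)); print(b,p); marks(["socket"],"wrist")
J=cv2.resize(np.clip(I,0,255).astype(np.uint8),None,fx=2,fy=2); s=482/.06
for a in (b[3],b[3]+np.pi/2):
    e=np.array([np.sin(a),np.cos(a)])*.0125*s; c=np.array([b[2]+.03,b[1]+.03])*s
    cv2.line(J,tuple((c-e).astype(int).tolist()),tuple((c+e).astype(int).tolist()),255,1)
cv2.imwrite("pics/c4.png",np.hstack([J,cv2.resize(g,(640,482))[:,:300]]))
```

```text
[ 0.48089397 -0.2208796   0.43409964] 16.5833 -2.1471774025702692
(np.float64(29.584395228404418), np.float64(0.008400000000000003), np.float64(0.0009), np.float64(0.380000000000001)) (np.float64(0.4929), np.float64(-0.21409999999999998))
socket [(0.95, [0.4864, -0.2151, 0.0899])]
```

View pics/c4.png

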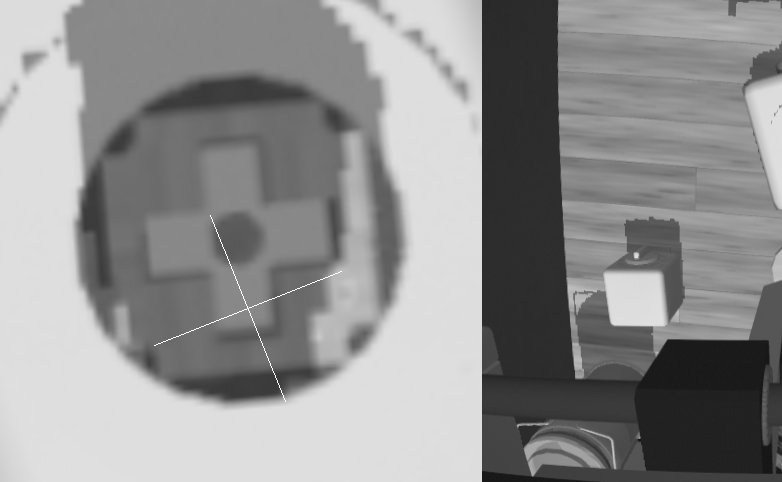

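Run:
```python
from h import *
f=lambda s:print(s,np.round(telemetry.current_ee_pos(),4),np.round(telemetry.current_wrist_force(),2),np.round(telemetry.current_torque(),2),round(telemetry.current_opening(),4),telemetry.current_t())
x,y,q=.4843,-.2152,down(.08+np.pi/2)
r.move_l([x,y,.28],rot=q,vel=.1); r.move_l([x,y,.21],vel=.1); r.hold(.2); f("above")
g=r.move_l([x,y,.184],vel=.03,guard=8); r.hold(.2); f(("in",g)); shot("wrist","w_in")
```

```text
above [ 0.4847 -0.2154  0.2107] [-0.23  0.76 -1.81] [-0.03  0.02  0.03] 0.0119 18.5417
('in', False) [ 0.4844 -0.2153  0.1842] [-0.24 -0.64 -1.13] [-0.01  0.   -0.01] 0.0117 19.7583
```

Run:
```python
from h import *
f=lambda s:print(s,np.round(telemetry.current_ee_pos(),4),np.round(telemetry.current_wrist_force(),2),np.round(telemetry.current_torque(),2),round(telemetry.current_opening(),4),telemetry.current_t())
x,y=.4843,-.2152
for z in (.180,.176,.173,.1715,.1705,.1695,.1685):
    g=r.move_l([x,y,z],vel=.015,guard=25); f((z,g))
    if g or telemetry.current_wrist_force()[2]>24: break
r.hold(.3); f("hold"); shot("wrist","w_home"); im,C=shot("scene","s3")
u,v=proj([.484,-.215,.12],C)[0].astype(int); cv2.imwrite("pics/c5.png",cv2.resize(im[v-50:v+50,u-60:u+60],None,fx=5,fy=5,interpolation=cv2.INTER_CUBIC)[...,::-1])
```

```text
(0.18, False) [ 0.4846 -0.2154  0.1806] [-0.58  1.02  3.44] [ 0.1   0.06 -0.01] 0.0118 20.225
(0.176, False) [ 0.4846 -0.2154  0.1763] [-0.07  0.81  4.91] [0.1  0.12 0.01] 0.0117 20.6417
(0.173, False) [ 0.4846 -0.2154  0.1735] [-0.18  0.97  7.  ] [ 0.07  0.15 -0.  ] 0.0117 20.9917
(0.1715, False) [ 0.4846 -0.2154  0.1721] [-0.14  0.46  6.88] [ 0.13  0.21 -0.01] 0.0116 21.2417
(0.1705, False) [ 0.4846 -0.2154  0.1715] [-1.59 -0.01  8.12] [0.19 0.28 0.03] 0.0118 21.4917
(0.1695, False) [ 0.4847 -0.2154  0.1714] [-1.83  0.63 13.81] [0.33 0.61 0.03] 0.0116 21.7417
(0.1685, False) [ 0.4847 -0.2154  0.1714] [-3.55  2.06 18.34] [ 0.61  0.88 -0.  ] 0.0117 21.9917
hold [ 0.4847 -0.2154  0.1714] [-4.06  2.64 18.39] [0.6  0.85 0.01] 0.0117 22.2917
```

View pics/c5.png

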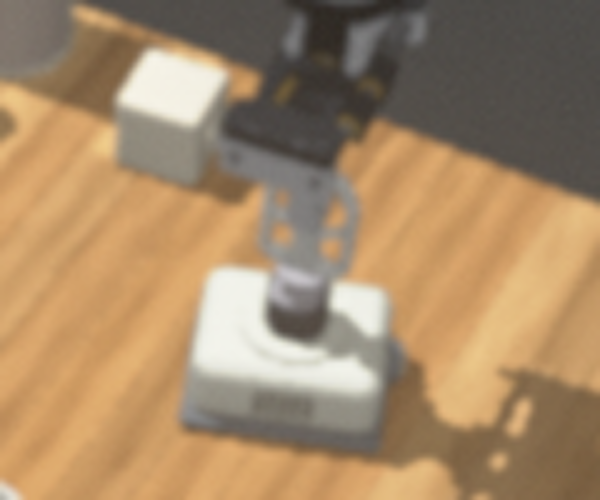

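View pics/w_home.png

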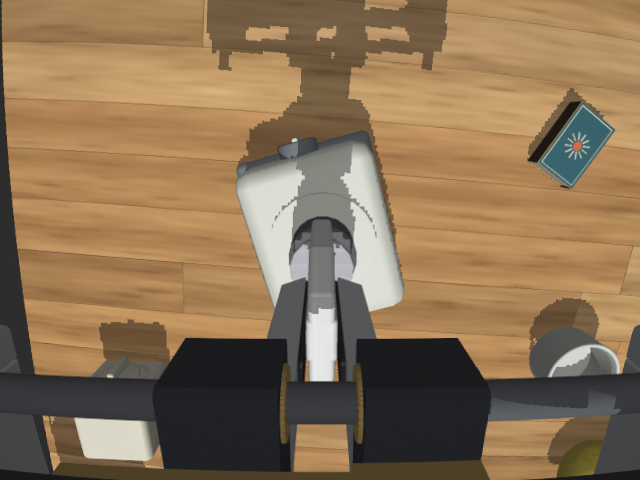

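The images show the beater upright in the socket with the collar over the spindle. The hard stop at TCP z = 0.1714 matches the predicted home height of 0.1715, and force climbed steeply there to about 20 N against the ejector's 10 N.

```bash
python3 -c "
from plant import r; print(r.sign_off())"
```

```text
the job is handed in; nothing more can be done
None
```

The job is handed in: the beater is out of the rack and meshed in the drive socket, pressed home with about 20 N and still gripped upright, after about 22 s on the robot's clock; I touched none of the other items.

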